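# Lay up a clock movement and its dial on the assembly block

### The job

At the clock repairer's bench, set the larger of the two brass clock movements flat in the middle of the round aluminium assembly block. Then lay the larger of the two white clock dials face up and centred on top of that movement. Set both down and let go, do not drop them from a height.

Things in the scene. Friction and masses are not known exactly. Their poses are not given: they have to be found in the camera images.
- block: Round aluminium assembly block with a grey top pad, fixed to the bench, 100 mm diameter, 18 mm high, flat level top. Origin: centre of its underside, on the bench surface; z up. The movements and dials lie around it, two left and two right, in any order, at least 100 mm apart centre to centre.
- movement: The larger clock movement: two round brass plates on pillars with wheels between, as a whole a rigid drum 52 mm in diameter and 20 mm high, flat on both sides, about 150 g. Origin: centre of its underside; z up through its upper plate. It starts flat on the bench. It may be gripped across any diameter. A smaller look-alike (36 mm diameter, 14 mm high) is not wanted.
- dial: The larger clock dial: a flat rigid brass disc 62 mm in diameter and 8 mm thick whose top carries a white face with twelve black strokes and no hands, about 70 g. Origin: centre of its underside; z up through the white face. It starts flat on the bench, face up. It may be gripped across any diameter. A smaller look-alike (40 mm diameter, 6 mm thick) is not wanted.
Not all that is in view belongs to the job. Leave any green look-alike of the dial alone. Leave any red look-alike of the movement alone.

How it is judged:
By the outcome, as a careful person would: the job done as asked, in the order asked, and still so for the second after the job is handed in, with the robot touching nothing.
It also fails if it takes over 51 s, if anything falls off the work surface, if the arm or the gripper's body presses on something with over 40 N, if the wrist force passes 120 N, or if a joint passes its speed limit or range.

### The arm

A 6-joint arm with a two-finger parallel gripper is mounted at the origin on the work surface. World frame = base frame: x ahead of the robot, y to its left, z up, the work surface at z = 0. Lengths are in mm, angles in rad, forces in N, time in s.
With the tool pointing down it reaches from about 400 to 825 mm from the base axis. Payload 7 kg.
Tool frame: the origin (TCP) lies midway between the tips of the shut fingers; the grasp point (between the pads) lies 19 mm behind it; z points along the fingers, y is the line along which they close (so a half turn about z gives the same grasp; the last joint's range is limited). The gripper opens to 88 mm and grips with 3 to 60 N. Pads are 19 mm wide; open, the fingers measure 130 mm over their backs; the gripper's body (78 mm by 193 mm) begins 47 mm behind the grasp point.
Start: joints at [1.575, 0.359, 0.012, 0, -1.224, -0.288], TCP at [189.013, 647.973, 226.561] pointing down, gripper open.
Joint ranges: [-3.07, 3.07], [-1.43, 2.12], [-1.02, 1.25], [-3.03, 1.67], [-3.05, -0], [-3.03, 3.03]. Speed limits (rad/s): [2.39, 2.39, 3.01, 3.14, 3.14, 3.14].

### API

Orientations are given as a rotation vector (axis times angle).
In Python, from workcell import bot gives the robot as it stands. The module is installed in compiled form; this text tells all that it offers.
- The arm moves only by the tool apply_moves, never from a script. Its argument "targets" is a list of rows, each a list of 3 entries, a list of its own where there are three numbers: the shift along the tool's x, y, z in cm, then the turn, a rotation vector about the tool's x, y, z in degrees, then the gripper command: -1 is shut, 1 is fully open, values between are in proportion. A call has 1 to 12 rows; each row shifts and turns the commanded pose from where the row before left it, along the tool's axes as they then stand; what a row does not reach is not made up. A row lasts 1/8 s, in which the tool goes at most 62.5 mm and 10.7 degrees, less where a joint would pass 70% of its speed; a pose out of reach is approached as far as the arm can. A call with a gripper value outside its range is refused whole. The fingers move at their own pace and stop on an object; "squeeze" is the grip in N (left out, the last holds). Time passes only in rows, so rows that do not move let the fingers close. It gives the time, the measured TCP pose, the force, the opening and the grip force at its end, in the units of the state.
- bot.state(): the state, without advancing time (a new reading comes with each control period).
- bot.grab_frame(name): name is "side" or "top"; returns a dict with "frame" (384x512x3 uint8, red, green, blue), "mtx" (3x3 intrinsics, pixels), "position" and "orientation" of the camera in the world. Camera axes: x right, y down, z forward; pixel columns grow to the right and rows downward; lengths in mm; the calibration is good to about 2 mm. A picture is of the moment at which its call begins. There is no depth.
- bot.hand_in(): hands the job in; it is judged then, once.
The state is a dict: "t": time; "joint_positions": joint angles; "joint_vel": joint speeds; "tau": joint torques, N m; "tcp_pos": TCP position; "tcp_rot": TCP orientation; "wrist_force": force on the tool from outside, world axes, zero at the start; "torque": the same for the moment, N m; "gripper_width": opening from 0.0 (shut) to 1.0 (fully open); "finger_force": force on a finger pad.
Only numpy, scipy, OpenCV 4.12 (cv2) and the standard library are available. Lean on these libraries where they do the work, as an engineer would, in place of code of your own. Each camera call takes 0.05 s, during which the arm holds its last target. There are 200 camera calls.

## Working session

There is one attempt and no reset: what is moved stays moved. The work goes in short steps, Python scripts to look and compute and a tool call to move; the robot and the scene stay as the last step left them, time stands still between calls to the robot, and variables do not carry over. Pictures are saved under pics/ and viewed, at most 10 in all, crops included, and the job is handed in when it is done.

Besides the shell and the picture viewer there is one more tool, called by a JSON object that holds its "op" and its "data". apply_moves: Moves the arm, as the interface text tells. Its arguments: {"type":"object","properties":{"targets":{"type":"array","items":{"type":"array"}},"squeeze":{"type":"number"}},"required":["targets"]}

```bash
mkdir -p pics; cat > h.py <<'E'
import numpy as np,cv2
from scipy.spatial.transform import Rotation as R
from workcell import bot
def grab(n,f):
    g=bot.grab_frame(n); cv2.imwrite('pics/'+f,g['frame'][:,:,::-1]); 
    np.save('/tmp/'+n+'.npy',{k:g[k] for k in g},allow_pickle=True); return g
def load(n): return np.load('/tmp/'+n+'.npy',allow_pickle=True).item()
def rot(o):
    o=np.array(o,float); return o if o.shape==(3,3) else R.from_rotvec(o).as_matrix()
def px2w(g,u,v,z):
    d=rot(g['orientation'])@np.linalg.solve(np.array(g['mtx']),[u,v,1]); p=np.array(g['position'],float).ravel()
    return p+d*(z-p[2])/d[2]
E
python3 - <<'E'
from h import *
for n in('top','side'):
    g=grab(n,n+'1.png'); print(n,g['mtx'],g['position'],g['orientation'])
s=bot.state();print(s)
print(R.from_rotvec(s['tcp_rot']).as_matrix().round(3))
E
```

```text
top [[436.31779107   0.         256.16868894]
 [  0.         436.31779107 191.17138945]
 [  0.           0.           1.        ]] [3.36254514e+02 4.29864186e-01 1.13873651e+03] [-2.0813476   2.14484132 -0.1946294 ]
side [[393.30164197   0.         256.29604425]
 [  0.         393.30164197 192.38209359]
 [  0.           0.           1.        ]] [456.30174625 646.09215129 705.74022989] [-0.20721823  2.86235376 -1.13855141]
{'t': 0.1, 'joint_positions': array([ 1.57511926e+00,  3.59326204e-01,  1.11338379e-02, -3.02337597e-04,
       -1.22405949e+00, -2.88135494e-01]), 'joint_vel': array([ 0.00044794, -0.00071005,  0.00106548,  0.00149876, -0.00034025,
       -0.00142956]), 'tau': array([-2.76728402e-03, -5.84166241e+01,  2.93752223e+01,  7.01568246e+00,
        1.01747538e-02, -5.72228737e-05]), 'tcp_pos': array([188.89482219, 647.5811912 , 225.70315309]), 'tcp_rot': array([ 3.10852457e+00, -4.44267485e-01, -1.08573931e-04]), 'wrist_force': array([ 0.25321946, -0.61775652, -0.12695647]), 'torque': array([ 0.06039693,  0.01218794, -0.0153476 ]), 'finger_force': 0.0, 'gripper_width': 0.999393416041844}
[[ 0.96  -0.28  -0.   ]
 [-0.28  -0.96  -0.001]
 [ 0.     0.001 -1.   ]]
```

View pics/top1.png

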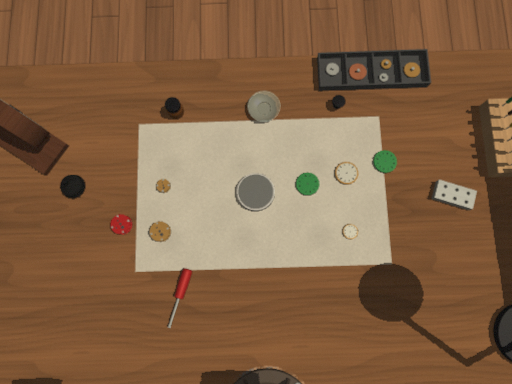

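View pics/side1.png

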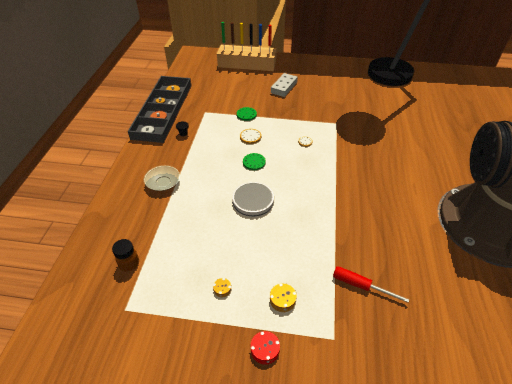

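The top view shows the block at (256,192), the large movement at (160,231) and the large dial at (346,173). A green disc lies between block and dial at (307,184). The side view agrees.

```bash
python3 - <<'E'
from h import *
g=load('top'); im=g['frame'][:,:,::-1]
t=[cv2.resize(im[v-24:v+24,u-24:u+24],None,fx=8,fy=8,interpolation=cv2.INTER_CUBIC) for u,v in((160,231),(346,173),(256,192))]
s=load('side'); jm=s['frame'][:,:,::-1]
t2=[cv2.resize(jm[v-24:v+24,u-24:u+24],None,fx=8,fy=8,interpolation=cv2.INTER_CUBIC) for u,v in((283,297),(250,136),(253,199))]
o=np.vstack([np.hstack(t),np.hstack(t2)]); cv2.imwrite('pics/c1.png',cv2.resize(o,(792,528),interpolation=cv2.INTER_AREA))
def pts(g,u,v,z): return px2w(g,u,v,z).round(1)
for n,u,v,z in(('mov',160,231,20),('dial',346,173,8),('block',256,191,18),('green',307,184,8),('red',121,224,20),('small mov',163,186,14),('green2',385,162,8)): print(n,pts(g,u,v,z))
for n,u,v,z in(('mov',283,295,20),('dial',250,135,8),('block',253,197,18)): print(n,pts(s,u,v,z))
E
```

```text
mov [461.3 261.2  20. ]
dial [ 602.  -229.2    8. ]
block [558.9  11.   18. ]
green [ 575.5 -124.3    8. ]
red [482.5 362.7  20. ]
small mov [580.9 256.4  14. ]
green2 [ 628.8 -334.8    8. ]
mov [460.3 266.3  20. ]
dial [ 601.9 -225.1    8. ]
block [556.2  19.   18. ]
```

View pics/c1.png

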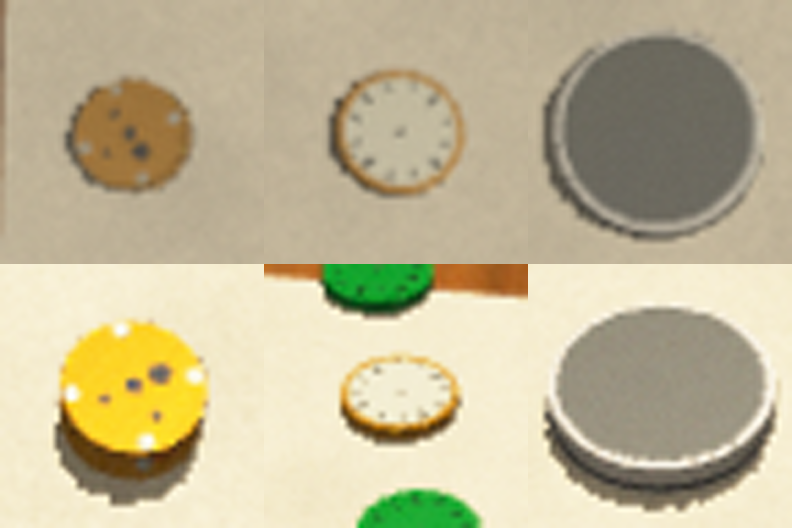

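{"op": "apply_moves", "data": {"targets": [[[3.7,2.9,0.8],[0,0,0],1],[[3.7,2.9,0.8],[0,0,0],1],[[3.7,2.9,0.8],[0,0,0],1],[[3.7,2.9,0.8],[0,0,0],1],[[3.7,2.9,0.8],[0,0,0],1],[[3.7,2.9,0.8],[0,0,0],1],[[3.7,2.9,0.8],[0,0,0],1],[[3.7,2.9,0.8],[0,0,0],1],[[3.7,2.9,0.8],[0,0,0],1],[[3.6,3.1,0.8],[0,0,0],1],[[0,0,0],[0,0,0],1]], "squeeze": 20}}

```text
t: 1.48
tcp_pos: [462.0, 261.4, 145.5]
tcp_rot: [3.107, -0.45, -0.002]
wrist_force: [-0.6, 0.5, -0.4]
gripper_width: 0.999
finger_force: 0.0
```

```bash
cat >> h.py <<'E'
def to(x,y,z):
    s=bot.state(); return (R.from_rotvec(s['tcp_rot']).as_matrix().T@(np.array([x,y,z])-s['tcp_pos'])/10).round(2)
def w2px(g,p):
    q=np.array(g['mtx'])@(rot(g['orientation']).T@(np.array(p,float)-np.array(g['position']).ravel())); return (q[:2]/q[2]).round(1)
E
python3 - <<'E'
from h import *
T,S=load('top'),load('side')
for n,a,b,z in(('mov',(159.4,230.5),(283,295),20),('dial',(346.5,172.5),(250.5,135.1),8),('block',(255.1,191.8),(253,197),18)): print(n,px2w(T,*a,z),px2w(S,*b,z))
s=bot.state();print(s['t'],s['tcp_pos'],R.from_rotvec(s['tcp_rot']).as_matrix().round(3))
t=grab('top','t2.png');g=grab('side','s2.png')
print(w2px(t,s['tcp_pos']),w2px(g,s['tcp_pos']),to(460.5,264.5,4))
a=cv2.resize(t['frame'][140:290,90:290],None,fx=2,fy=2);b=cv2.resize(g['frame'][200:350,180:380],None,fx=2,fy=2)
cv2.imwrite('pics/c2.png',np.hstack([a,b])[:,:,::-1])
E
```

```text
mov [462.59270497 262.78896745  20.        ] [460.2501029  266.31240242  20.        ]
dial [ 603.34640357 -230.60022982    8.        ] [ 600.40201039 -224.83688503    8.        ]
block [556.80062358  13.45311246  18.        ] [556.17431334  19.03228692  18.        ]
1.475 [461.96557523 261.41158322 145.50742104] [[ 0.959 -0.284 -0.002]
 [-0.284 -0.959 -0.002]
 [-0.001  0.002 -1.   ]]
[147.3 225. ] [285.9 255.6] [-0.12 -0.04 14.24]
```

View pics/c2.png

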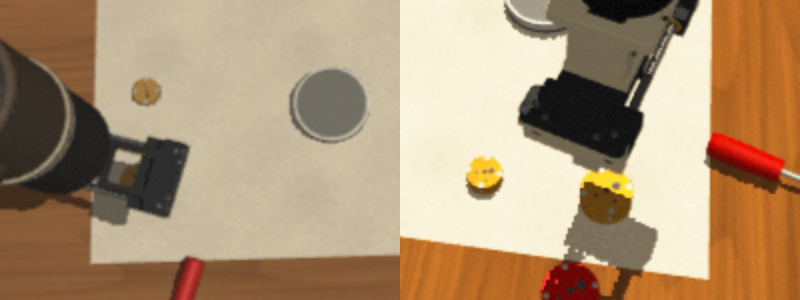

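The top view shows the movement's dark brown between the open fingers, in the gripper's window. The side view shows it below the gripper, so the alignment is good and I'll go down and grip.

{"op": "apply_moves", "data": {"targets": [[[-0.1,-0.1,4.0],[0,0,0],1],[[0,0,4.0],[0,0,0],1],[[0,0,3.0],[0,0,0],1],[[0,0,2.0],[0,0,0],1],[[0,0,1.0],[0,0,0],1],[[0,0,0],[0,0,0],0],[[0,0,0],[0,0,0],-1],[[0,0,0],[0,0,0],-1],[[0,0,0],[0,0,0],-1],[[0,0,0],[0,0,0],-1],[[0,0,0],[0,0,0],-1]], "squeeze": 20}}

```text
t: 2.95
tcp_pos: [460.9, 265.5, 7.1]
tcp_rot: [-3.11, 0.444, -0.0]
wrist_force: [-2.1, -2.0, 5.6]
gripper_width: 0.583
finger_force: 20.0
```

{"op": "apply_moves", "data": {"targets": [[[0,0,-2.0],[0,0,0],-1],[[0,0,-4.0],[0,0,0],-1],[[2,2.7,-2.0],[0,0,0],-1],[[3,3.8,0],[0,0,0],-1],[[3,3.8,0],[0,0,0],-1],[[3,3.8,0],[0,0,0],-1],[[3,3.8,0],[0,0,0],-1],[[2.2,3.2,1],[0,0,0],-1],[[0,0,2],[0,0,0],-1],[[0,0,0],[0,0,0],-1],[[0,0,0],[0,0,0],-1]]}}

```text
t: 4.32
tcp_pos: [557.4, 18.0, 56.9]
tcp_rot: [3.11, -0.443, 0.0]
wrist_force: [0.7, 0.1, -0.9]
gripper_width: 0.589
finger_force: 20.0
```

```bash
python3 - <<'E'
from h import *
s=bot.state();print(s['t'],s['tcp_pos'],s['gripper_width'],s['wrist_force'])
t=grab('top','t3.png');g=grab('side','s3.png')
print(w2px(t,s['tcp_pos']),w2px(g,s['tcp_pos']))
a=cv2.resize(t['frame'][142:242,206:306],None,fx=4,fy=4,interpolation=2);b=cv2.resize(g['frame'][140:240,203:303],None,fx=4,fy=4,interpolation=2)
cv2.imwrite('pics/c3.png',np.hstack([a,b])[:,:,::-1])
E
```

```text
4.325 [557.39402165  17.98292457  56.92910666] 0.5888653530544044 [ 0.71497442  0.13947627 -0.91006143]
[253.  188.7] [252.4 185.2]
```

View pics/c3.png

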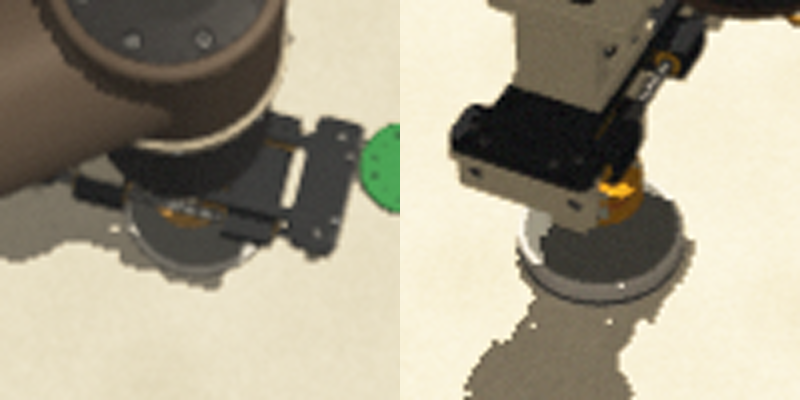

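The picture shows the movement held between the fingers over the block. I'll correct by about 2 mm and lower it.

{"op": "apply_moves", "data": {"targets": [[[0,0.2,1.5],[0,0,0],-1],[[0,0,1],[0,0,0],-1],[[0,0,0.4],[0,0,0],-1],[[0,0,0],[0,0,0],-1],[[0,0,0],[0,0,0],-1]]}}

```text
t: 5.05
tcp_pos: [556.9, 15.8, 27.7]
tcp_rot: [-3.11, 0.444, -0.0]
wrist_force: [1.3, 0.1, -1.5]
gripper_width: 0.588
finger_force: 20.0
```

{"op": "apply_moves", "data": {"targets": [[[0,0,0.15],[0,0,0],-1],[[0,0,0.1],[0,0,0],-1],[[0,0,0],[0,0,0],-1]]}}

```text
t: 5.42
tcp_pos: [556.8, 15.7, 25.1]
tcp_rot: [-3.11, 0.444, -0.0]
wrist_force: [0.3, 0.4, -1.9]
gripper_width: 0.585
finger_force: 20.0
```

{"op": "apply_moves", "data": {"targets": [[[0,0,0.1],[0,0,0],-1],[[0,0,0],[0,0,0],-1]]}}

```text
t: 5.68
tcp_pos: [556.8, 15.8, 25.1]
tcp_rot: [-3.11, 0.444, -0.001]
wrist_force: [-2.6, 0.4, 8.4]
gripper_width: 0.582
finger_force: 20.0
```

Contact is confirmed. Release, lift and go above the dial.

{"op": "apply_moves", "data": {"targets": [[[0,0,0],[0,0,0],0.3],[[0,0,0],[0,0,0],1],[[0,0,0],[0,0,0],1],[[0,0,0],[0,0,0],1],[[0,0,-3],[0,0,0],1],[[0,0,-4],[0,0,0],1],[[2,4.1,-1],[0,0,0],1],[[2.3,4.5,0],[0,0,0],1],[[2.3,4.5,0],[0,0,0],1],[[2.3,4.5,0],[0,0,0],1],[[2.3,4.5,0],[0,0,0],1],[[0,0,0],[0,0,0],1]]}}

```text
t: 7.18
tcp_pos: [602.2, -231.0, 103.3]
tcp_rot: [3.109, -0.45, -0.001]
wrist_force: [-0.0, 1.1, 0.9]
gripper_width: 0.998
finger_force: 0.0
```

```bash
python3 - <<'E'
from h import *
s=bot.state();print(s['t'],s['tcp_pos'],s['gripper_width'])
t=grab('top','t4.png');g=grab('side','s4.png')
print(to(601.8,-227.7,4))
c=lambda g,u,v:cv2.resize(g['frame'][v-30:v+30,u-40:u+40],None,fx=5,fy=5,interpolation=2)
cv2.imwrite('pics/c4.png',np.vstack([np.hstack([c(t,255,190),c(g,253,195)]),np.hstack([c(t,346,172),c(g,250,135)])])[:,:,::-1])
E
```

```text
7.175 [ 602.20778699 -231.03156329  103.29667608] 0.9978301070084994
[-0.02 -0.06  9.95]
```

View pics/c4.png

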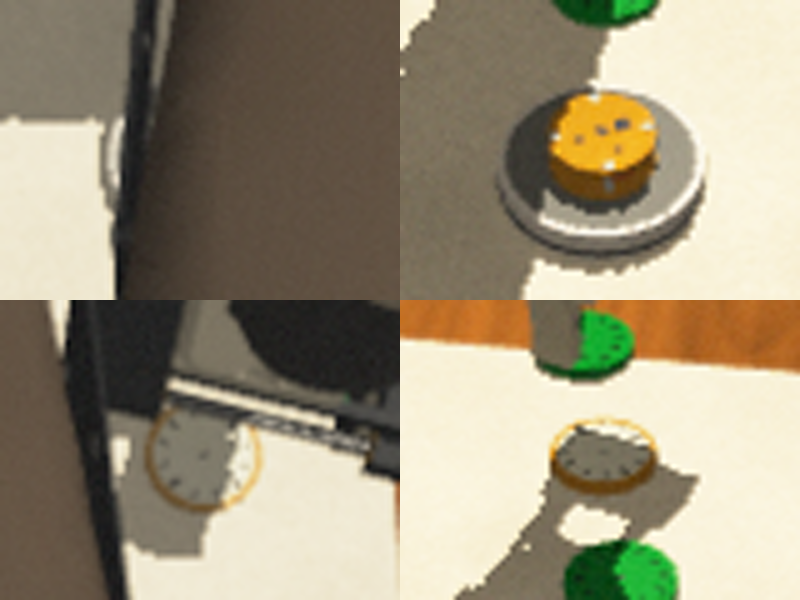

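```bash
python3 - <<'E'
from h import *
g=load('side'); s=bot.state(); print(s['tcp_pos'],w2px(g,s['tcp_pos']))
print(px2w(g,253.2,191.1,38),px2w(g,253.0,197.0,18), px2w(g,250.3,135.5,8))
# block rim: crop extents x 497..705,y 88..~237
E
```

```text
[ 601.87989655 -228.33585736  103.48498373] [249.7 105.8]
[555.62862623  18.59759646  38.        ] [556.17431334  19.03228692  18.        ] [ 600.68317032 -222.97253566    8.        ]
```

View pics/s4.png

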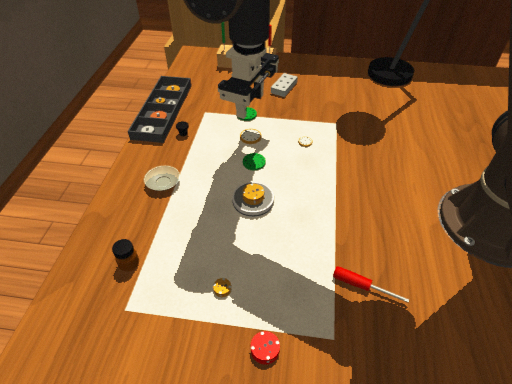

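The movement sits centred on the block to about 1 mm, at (253,191) in the side view, and the gripper is above the dial. Go down and grip.

{"op": "apply_moves", "data": {"targets": [[[0,0,3.5],[0,0,0],1],[[0,0,3.0],[0,0,0],1],[[0,0,2.2],[0,0,0],1],[[0,0,1.0],[0,0,0],1],[[0,0,0.2],[0,0,0],1],[[0,0,0],[0,0,0],0.5],[[0,0,0],[0,0,0],0.4],[[0,0,0],[0,0,0],-1],[[0,0,0],[0,0,0],-1],[[0,0,0],[0,0,0],-1],[[0,0,0],[0,0,0],-1]], "squeeze": 15}}

```text
t: 8.65
tcp_pos: [602.7, -227.9, 5.7]
tcp_rot: [3.11, -0.444, 0.001]
wrist_force: [-0.1, 0.3, 5.4]
gripper_width: 0.692
finger_force: 15.0
```

{"op": "apply_moves", "data": {"targets": [[[0,0,0],[0,0,0],0.55],[[0,0,0],[0,0,0],0.55],[[0,0,0.15],[0,0,0],0.55],[[0,0,0.0],[0,0,0],0.55],[[0,0,0.0],[0,0,0],0.55]]}}

```text
t: 9.28
tcp_pos: [602.3, -227.8, 3.4]
tcp_rot: [3.11, -0.444, -0.0]
wrist_force: [1.0, -0.5, -0.1]
gripper_width: 0.772
finger_force: 0.0
```

{"op": "apply_moves", "data": {"targets": [[[0,0,0.15],[0,0,0],0.55],[[0,0,0.0],[0,0,0],0.4],[[0,0,0.0],[0,0,0],-1],[[0,0,0.0],[0,0,0],-1],[[0,0,0.0],[0,0,0],-1]], "squeeze": 20}}

```text
t: 9.9
tcp_pos: [602.3, -227.8, 2.0]
tcp_rot: [-3.11, 0.444, 0.0]
wrist_force: [-0.4, -0.0, -0.5]
gripper_width: 0.696
finger_force: 20.0
```

{"op": "apply_moves", "data": {"targets": [[[0,0,-2],[0,0,0],-1],[[0,0,-4],[0,0,0],-1],[[-1.3,-2.6,-2],[0,0,0],-1],[[-2,-3.9,-1],[0,0,0],-1],[[-2,-3.9,0],[0,0,0],-1],[[-2,-3.9,0],[0,0,0],-1],[[-2,-3.9,0],[0,0,0],-1],[[-2,-3.9,0],[0,0,0],-1],[[0,0,2],[0,0,0],-1],[[0,0,1],[0,0,0],-1],[[0,0,0],[0,0,0],-1],[[0,0,0],[0,0,0],-1]]}}

```text
t: 11.4
tcp_pos: [556.1, 15.5, 62.4]
tcp_rot: [3.11, -0.446, 0.001]
wrist_force: [0.8, 0.2, -0.5]
gripper_width: 0.693
finger_force: 20.0
```

```bash
python3 - <<'E'
from h import *
s=bot.state();print(s['t'],s['tcp_pos'],s['gripper_width'],s['wrist_force'])
g=grab('side','s5.png');t=grab('top','t5.png')
p=s['tcp_pos'];print(w2px(g,p+[0,0,6]),to(556.8,15.8,42))
c=lambda g,u,v:cv2.resize(g['frame'][v-40:v+40,u-40:u+40],None,fx=5,fy=5,interpolation=2)
cv2.imwrite('pics/c5.png',np.hstack([c(t,253,190),c(g,253,185)])[:,:,::-1])
E
```

```text
11.4 [556.07898426  15.47918688  62.40876875] 0.6932283316668203 [ 0.77880032  0.21113113 -0.50501182]
[253.1 181. ] [ 0.05 -0.04  2.06]
```

View pics/c5.png

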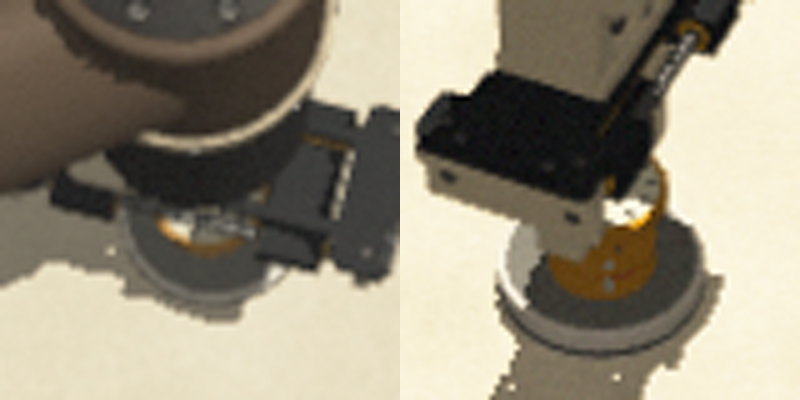

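The dial is held level over the movement, its right edge at u≈266 in the side view, where a centred dial would be. Lower it.

{"op": "apply_moves", "data": {"targets": [[[0.1,0,1],[0,0,0],-1],[[0,0,0.8],[0,0,0],-1],[[0,0,0.2],[0,0,0],-1],[[0,0,0],[0,0,0],-1],[[0,0,0],[0,0,0],-1]]}}

```text
t: 12.12
tcp_pos: [556.9, 15.8, 42.2]
tcp_rot: [-3.11, 0.444, -0.0]
wrist_force: [0.1, 0.6, -0.7]
gripper_width: 0.693
finger_force: 20.0
```

{"op": "apply_moves", "data": {"targets": [[[0,0,0.15],[0,0,0],-1],[[0,0,0.07],[0,0,0],-1],[[0,0,0],[0,0,0],-1],[[0,0,0],[0,0,0],-1]]}}

```text
t: 12.62
tcp_pos: [556.7, 15.8, 39.9]
tcp_rot: [-3.11, 0.444, -0.0]
wrist_force: [0.5, 1.2, 0.5]
gripper_width: 0.695
finger_force: 20.0
```

{"op": "apply_moves", "data": {"targets": [[[0,0,0.04],[0,0,0],-1],[[0,0,0],[0,0,0],-1]]}}

```text
t: 12.88
tcp_pos: [556.8, 15.8, 39.9]
tcp_rot: [-3.11, 0.444, -0.0]
wrist_force: [-1.1, 0.8, 4.7]
gripper_width: 0.696
finger_force: 20.0
```

Contact. Release, lift, and clear sideways.

{"op": "apply_moves", "data": {"targets": [[[0,0,0],[0,0,0],0.65],[[0,0,0],[0,0,0],0.8],[[0,0,0],[0,0,0],1],[[0,0,0],[0,0,0],1],[[0,0,-2],[0,0,0],1],[[0,0,-4],[0,0,0],1],[[0,0,-5],[0,0,0],1],[[0,4,0],[0,0,0],1],[[0,5,0],[0,0,0],1],[[0,5,0],[0,0,0],1],[[0,5,0],[0,0,0],1],[[0,5,0],[0,0,0],1]]}}

```text
t: 14.38
tcp_pos: [488.9, -216.1, 149.6]
tcp_rot: [-3.11, 0.444, -0.001]
wrist_force: [1.1, -0.2, 0.6]
gripper_width: 0.999
finger_force: 0.0
```

{"op": "apply_moves", "data": {"targets": [[[0,5,0],[0,0,0],1],[[0,5,0],[0,0,0],1],[[0,0,0],[0,0,0],1],[[0,0,0],[0,0,0],1]]}}

```text
t: 14.88
tcp_pos: [461.3, -310.7, 149.3]
tcp_rot: [-3.11, 0.446, 0.0]
wrist_force: [-0.0, 0.3, -0.8]
gripper_width: 0.997
finger_force: 0.0
```

```bash
python3 - <<'E'
from h import *
g=grab('side','s6.png');t=grab('top','t6.png')
c=lambda g,u,v:cv2.resize(g['frame'][v-40:v+40,u-40:u+40],None,fx=5,fy=5,interpolation=2)
cv2.imwrite('pics/c6.png',np.hstack([c(t,253,190),c(g,253,190)])[:,:,::-1])
E
```

```text
(no output)
```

View pics/c6.png

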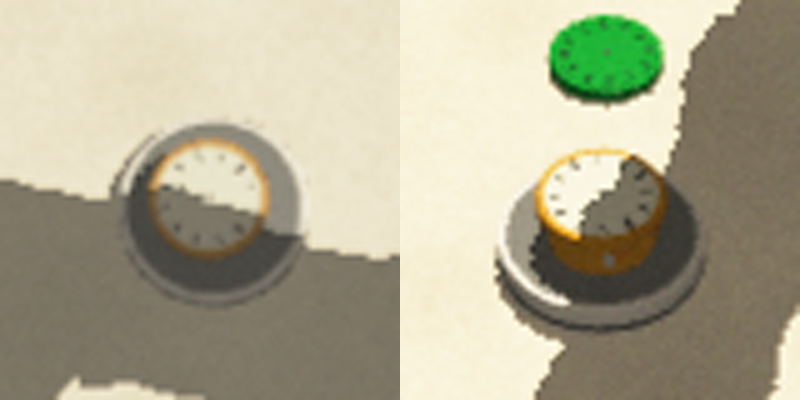

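```bash
python3 - <<'E'
from h import *
g=load('side');t=load('top')
print(px2w(g,252.8,188.6,46),px2w(g,253,197,18)); print(px2w(t,254.4,189.2,46),px2w(t,255.1,191.4,18))
E
```

```text
[556.56363208  18.30212104  46.        ] [556.17431334  19.03228692  18.        ]
[558.11598965  14.72569176  46.        ] [557.86760914  13.42309514  18.        ]
```

The dial is face up and centred on the movement and block to about 1 mm, at (253,189) in the side view, and the arm is clear. Hand in.

```bash
python3 -c "from workcell import bot; print(bot.hand_in())"
```

```text
the job is handed in; nothing more can be done
None
```

The larger movement is set flat in the middle of the block and the larger dial lies face up on top of it, both centred to about 1 mm by the camera check; the job was handed in at about 15 s with the gripper clear, and no verdict came back.

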